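# Slide the serving slate out over the drinks trolley's flap edge

## Task

Push the dark serving slate along the teak trolley with your fingertips, towards the free edge of the raised flap, until the brass line inlaid in it lies right over that edge along its whole length, so that the short end beyond the line sticks out for a guest to take hold of. Keep the slate flat on the trolley all the way: do not pick it up or let it tip off. Leave the tumbler, shaker, ice bucket and tongs where they are.

Things in the scene. Friction and masses are not known exactly. Their poses are not given: they have to be found in the camera images.
- trolley: Fixed teak trolley, flat top 400 mm wide (its x) by 740 mm long (its y) at world z = 0.020; flap seam and hinges are flush. The level, locked flap is the 340 mm nearest the free edge. Origin: on the top surface, middle of that free edge; z up, y inwards along the top (it covers y 0 to 0.74, x -0.2 to 0.2; nothing beneath at y below 0). Yaw within 0.15 rad.
- slate: Loose dark slate, 100 mm (its x) by 150 mm (its y) by 10 mm thick, 0.3 to 0.54 kg, flat on the flap up to 0.35 rad askew to the trolley. Origin: centre of its underside; z up; its -y end faces the free edge. Thin brass line across its top along x at y = -0.025, 50 mm from the -y end. Falls off beyond 75 mm overhang. Slides with moderate friction, stays where left.
- mark_a (a point): End of the brass line at the slate's x = -0.05, on its top face (y = -0.025, z = 0.010 in the slate's frame).
- mark_b (a point): End of the brass line at the slate's x = +0.05, on its top face (y = -0.025, z = 0.010 in the slate's frame).
- tumbler: Frosted glass tumbler, 72 mm across the rim, 90 mm tall, standing loose near the trolley's far (+x) side. Origin: centre of its underside. May swap places with the shaker.
- shaker: Steel cocktail shaker with twist cap, 77 mm across, 185 mm tall, standing loose near the trolley's far (+x) side. Origin: centre of its underside.
- bucket: Stainless ice bucket with two small brass side handles, 150 mm across the rim (190 mm over the handles), 130 mm tall, standing loose on the trolley's inner end, away from the flap edge. Origin: centre of its underside.
- tongs: Bamboo ice tongs lying loose along the trolley's near (-x) side: about 175 mm long (its y), 32 mm wide, 12 mm high. Origin: middle of the underside.

How it is judged:
By the outcome, as a careful person would: the job done as asked, in the order asked, and still so for the second after the job is handed in, with the robot touching nothing.
It also fails if it takes over 51 s, if anything falls off the work surface, if the arm or the gripper's body presses on something with over 40 N, if the wrist force passes 120 N, or if a joint passes its speed limit or range.

## Robot

A 6-joint arm with a two-finger parallel gripper is mounted at the origin on the work surface. World frame = base frame: x ahead of the robot, y to its left, z up, the work surface at z = 0. Lengths are in m, angles in rad, forces in N, time in s.
With the tool pointing down it reaches from about 0.275 to 1 m from the base axis. Payload 8.4 kg.
Tool frame: the origin (TCP) lies on the centre line of the jaws, within the pads' length; the fingertips stand 17 mm ahead of it and the grasp point (between the pads) lies 2 mm behind it (bot.tcp_to_tips is the y of the fingertips in the tool frame, in m); y points along the fingers, z is the direction in which the jaws open and shut, and the axes are right-handed (so a half turn about y gives the same grasp; the last joint's range is limited). The gripper opens to 85 mm and grips with 20 to 120 N. Pads are 22 mm wide; open, the fingers measure 114 mm over their backs; the gripper's body (76 mm by 85 mm) begins 54 mm behind the grasp point. The pads swing forward as they close: fully open they stand 13 mm farther back than shut.
Start: joints at [1.34, 0.353, 1.633, -0, 1.155, -0.002], TCP at [0.142, 0.609, 0.248] pointing down, gripper open.
Joint ranges: [-2.63, 2.63], [-0.92, 2.1], [0.06, 2.66], [-1.3, 4.44], [0, 2.69], [-3.02, 3.02]. Speed limits (rad/s): [2.22, 2.22, 2.79, 3.14, 3.14, 3.14].

## Interface

Orientations are given as a unit quaternion [x, y, z, w].
In Python, from workcell import bot, hand, kinematics, get_obs, vision, hand_in gives the robot as it stands. The module is installed in compiled form; this text tells all that it offers. Calls block until the motion is done:
- bot.reach(position, orientation): joint-space move of the TCP to a pose.
- bot.servo_line(position, ori=None, velocity=0.15): straight line of the TCP; ori=None keeps the orientation; velocity is the mean speed in m/s.
- bot.goto_joints(angles): joint-space move.
- hand.move_gripper(opening, strength=None): finger opening in m; strength is the grip in N (None keeps the last); returns when the fingers have stopped.
- bot.dwell(seconds).
- kinematics.solve_ik(position, orientation): joint angles nearest the present ones, or None.
- get_obs(): the state.
- vision.read_camera(name): name is "scene" or "top"; returns a dict with "frame" (480x640x3 uint8, red, green, blue), "intrinsics" (3x3 intrinsics, pixels), "view" (4x4, takes a point from world to camera coordinates). Camera axes: x right, y down, z forward; pixel columns grow to the right and rows downward; lengths in m; the calibration is good to about 2 mm. A picture is of the moment at which its call begins. There is no depth.
A pose or a line that the arm cannot do raises bot.IKError and nothing moves.
- hand_in(): hands the job in, once; it reports no verdict.
The state is a dict: "time_s": time; "joint_pos": joint angles; "joint_vel": joint speeds; "joint_efforts": joint torques, N m; "position": TCP position; "orientation": TCP orientation; "wrist_force": force on the tool from outside, world axes, zero at the start; "ft_torque": the same for the moment, N m; "gripper_width": finger opening in m.
Only numpy, scipy, OpenCV 4.12 (cv2) and the standard library are available. Lean on these libraries where they do the work, as an engineer would, in place of code of your own. Each camera call takes 0.05 s, during which the arm holds its last target.

## Working session

There is one attempt and no reset: what is moved stays moved. The work goes in short steps, each a Python script; the robot and the scene stay as the last script left them, time stands still between calls to the robot, and variables do not carry over. Pictures are saved under pics/ and viewed, and the job is handed in when it is done.

```bash
mkdir -p pics
python3 - <<'E'
from workcell import *
import cv2,numpy as np
for n in("scene","top"):
    c=vision.read_camera(n); cv2.imwrite(f"pics/{n}0.png",c["frame"][:,:,::-1]); np.savez(f"{n}0.npz",**c)
    print(n,c["intrinsics"].tolist(),np.round(c["view"],4).tolist())
o=get_obs();print(o["time_s"],o["position"],o["orientation"],o["gripper_width"],bot.tcp_to_tips)
E
```

```text
scene [[522.9243504752615, 0.0, 317.58832818916517], [0.0, 522.9243504752615, 243.97978423915276], [0.0, 0.0, 1.0]] [[-0.2019, 0.9793, 0.0153, -0.0941], [0.7167, 0.1584, -0.6791, -0.3938], [-0.6675, -0.1261, -0.7339, 1.4537], [0.0, 0.0, 0.0, 1.0]]
top [[498.67079379201544, 0.0, 315.13089930542475], [0.0, 498.67079379201544, 242.52429827870608], [0.0, 0.0, 1.0]] [[0.0254, -0.9996, -0.0148, 0.2072], [-0.9933, -0.0236, -0.1127, 0.5605], [0.1123, 0.0175, -0.9935, 0.9669], [0.0, 0.0, 0.0, 1.0]]
0.1 [0.1416468  0.60831285 0.24761347] [ 0.7029404  -0.08077203  0.08066985 -0.70202781] 0.08550713550724898 0.017
```

View pics/scene0.png

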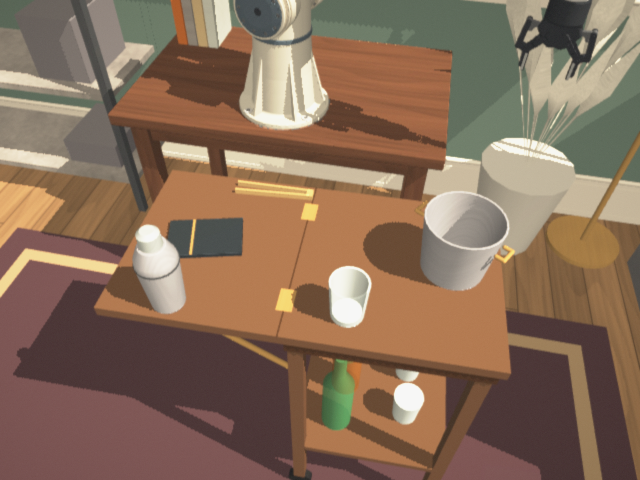

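View pics/top0.png

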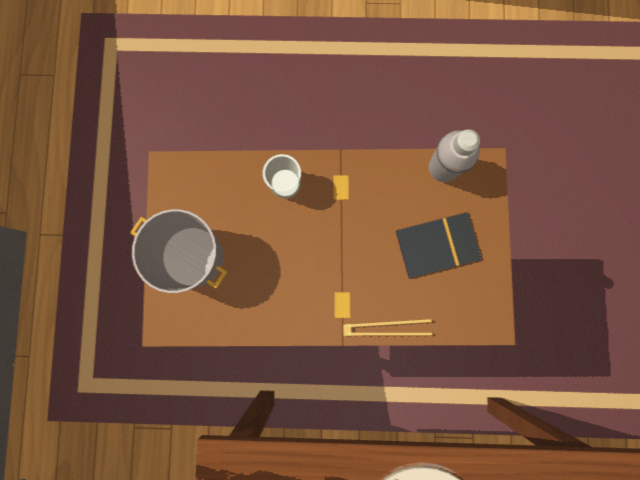

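The top view shows the slate at about (440,245) with its brass line near (451,242). The free edge runs down column ~510, with the shaker base near (445,170) and the tongs at (390,328). Now I'll measure.

```bash
cat > h.py <<'E'
import numpy as np,cv2
def cast(c,px,z):
    K,V=c["intrinsics"],c["view"];R,t=V[:3,:3],V[:3,3]
    px=np.atleast_2d(np.asarray(px,float)); d=np.c_[px,np.ones(len(px))]@np.linalg.inv(K).T@R; o=-R.T@t
    s=(z-o[2])/d[:,2]; return o+d*s[:,None]
def biggest(m,k=0):
    cs,_=cv2.findContours(m.astype(np.uint8),cv2.RETR_EXTERNAL,cv2.CHAIN_APPROX_NONE); return sorted(cs,key=cv2.contourArea)[-1-k]
def rect(pts):
    r=cv2.minAreaRect(pts[:,:2].astype(np.float32)*1000); return r,cv2.boxPoints(r)/1000
def slate(c,roi):
    f=c["frame"].astype(int);m=np.zeros(f.shape[:2],bool);x0,x1,y0,y1=roi
    s=f[y0:y1,x0:x1]; dark=(s[...,2]>=s[...,0]-4)&(s.sum(2)<190)
    br=(s[...,0]>140)&(s[...,1]>90)&(s[...,2]<130)&(s[...,0]-s[...,2]>80)
    # brass enclosed near dark
    near=cv2.dilate(dark.astype(np.uint8),np.ones((7,7)))>0
    br&=near
    m[y0:y1,x0:x1]=dark|br
    m2=cv2.morphologyEx(m.astype(np.uint8),cv2.MORPH_CLOSE,np.ones((5,5)));m2=cv2.morphologyEx(m2,cv2.MORPH_OPEN,np.ones((5,5)))
    b=np.zeros_like(m2);b[y0:y1,x0:x1]=br
    return m2,b
E
python3 - <<'E'
from h import *
for n in("top","scene"):
    c=dict(np.load(n+"0.npz"));f=c["frame"]
    for nm,pts in ({"slate":[(420,250),(470,235)],"brass":[(451,242)],"teak":[(500,200),(500,300),(200,320)],"off":[(520,200),(525,300)],"shadow":[(488,185),(415,275)]} if n=="top" else {"slate":[(220,240),(180,235)],"brass":[(193,238)],"teak":[(150,220),(270,250)],"off":[(120,250),(100,270)],"sh":[(190,300)]}).items():
        print(n,nm,[f[y,x].tolist() for x,y in pts])
print(np.load("top0.npz")["frame"][240,396:486,:].tolist()[::2])
E
```

```text
top slate [[71, 70, 70], [66, 70, 67]]
top brass [[214, 165, 70]]
top teak [[159, 105, 57], [161, 108, 63], [164, 113, 67]]
top off [[118, 74, 72], [75, 47, 47]]
top shadow [[98, 63, 36], [74, 74, 73]]
scene slate [[76, 80, 79], [75, 80, 77]]
scene brass [[219, 171, 101]]
scene teak [[180, 124, 83], [182, 125, 83]]
scene off [[78, 57, 56], [243, 220, 154]]
scene sh [[180, 124, 81]]
[[162, 108, 65], [101, 76, 59], [70, 73, 72], [69, 73, 71], [73, 74, 72], [72, 73, 72], [71, 72, 72], [69, 72, 71], [69, 72, 71], [70, 74, 72], [69, 71, 70], [67, 72, 69], [68, 71, 70], [68, 72, 70], [67, 69, 70], [67, 71, 71], [69, 69, 71], [69, 70, 70], [68, 71, 71], [71, 71, 71], [71, 71, 73], [69, 70, 69], [67, 69, 68], [68, 71, 71], [70, 73, 71], [69, 72, 73], [127, 101, 70], [221, 171, 66], [126, 101, 70], [69, 74, 70], [65, 66, 66], [69, 71, 70], [66, 68, 69], [70, 70, 69], [71, 72, 69], [69, 69, 66], [69, 70, 66], [68, 72, 69], [65, 68, 65], [65, 68, 66], [89, 66, 48], [136, 86, 49], [159, 105, 57], [160, 106, 61], [160, 106, 61]]
```

Run:
```python
import cv2
f=cv2.imread("pics/top0.png");cv2.imwrite("pics/topz.png",cv2.resize(f[120:360,330:530],None,fx=2.5,fy=2.5,interpolation=2)[:600])
f=cv2.imread("pics/scene0.png");cv2.imwrite("pics/scz.png",cv2.resize(f[170:340,90:330],None,fx=3.3,fy=3.3,interpolation=2)[:600])
```

```text
(no output)
```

View pics/topz.png

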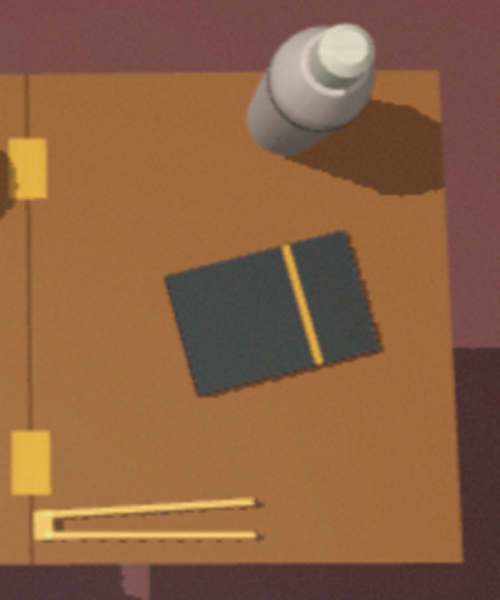

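View pics/scz.png

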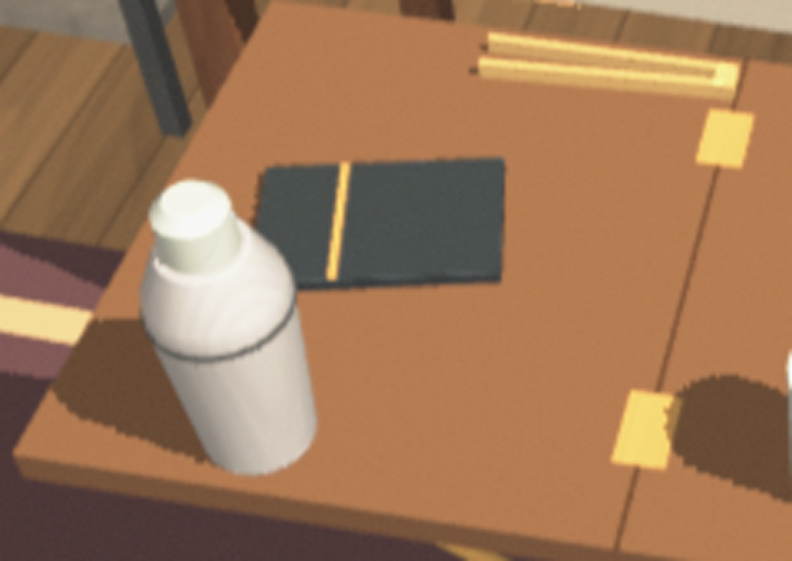

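```bash
cat >> h.py <<'E'
def edge_top(c,rows=range(160,338)):
    f=cv2.GaussianBlur(c["frame"],(1,5),0).astype(float); P=[]
    r=f[...,0]/(f[...,2]+1)
    for y in rows:
        for x in range(495,525):
            # subpixel on R-channel-ish ratio, between inside/outside levels
            if r[y,x]>2.0>=r[y,x+1]: P.append((x+(r[y,x]-2.0)/(r[y,x]-r[y,x+1]),y)); break
    P=np.array(P,float)
    for _ in range(3):
        k=np.polyfit(P[:,1],P[:,0],1);e=P[:,0]-np.polyval(k,P[:,1]);P=P[abs(e)<max(.6,2*np.median(abs(e)))]
    return np.array([(np.polyval(k,y),y) for y in (155,340)]),np.std(e)
def brass_line(b,z,c):
    p=np.argwhere(b)[:,::-1]; W=cast(c,p,z)[:,:2]; m=W.mean(0); u=np.linalg.svd(W-m)[2][0]; s=(W-m)@u
    if u[0]<0:u=-u;s=-s
    return m,u,s.min(),s.max()
def measure(c,edge,roi=(380,540,200,310)):
    """top cam -> slate pose in world + in trolley frame"""
    m,b=slate(c,roi); n,lab,st,_=cv2.connectedComponentsWithStats(m); i=1+np.argmax(st[1:,4]); m=(lab==i)
    b=b&m.astype(np.uint8)
    r,box=rect(cast(c,biggest(m).reshape(-1,2),.03)); L=brass_line(b,.03,c)
    return r,box,L,m
def trol(E):
    """edge pts world -> origin(mid), xhat, yhat"""
    a,b=E[:,:2]; 
    x=(b-a)/np.linalg.norm(b-a); 
    if x[0]<0:x=-x
    return a,x,np.array([-x[1],x[0]])
E
python3 - <<'E'
from h import *
for n in ("top","scene"):
    c=dict(np.load(n+"0.npz")); V=c["view"];print(n,"cam",-V[:3,:3].T@V[:3,3])
c=dict(np.load("top0.npz"))
e,s=edge_top(c);E=cast(c,e,.02);print("edge",e,s,E); a,x,y=trol(E);print("yaw",np.arctan2(x[1],x[0]))
r,box,L,m=measure(c,None);print(r,box,"brass",L, "ang",np.arctan2(L[1][1],L[1][0]))
w=L[0];print("brass mid in trolley y",(w-a)@y,"corners",[((q-a)@x,(q-a)@y) for q in box])
cs=dict(np.load("scene0.npz"))
mm,b=slate(cs,(150,260,205,265));L2=brass_line(b,.03,cs);print("scene brass",L2)
# scene slate corners manual
print("trolley corners",cast(c,[(506,149),(514.5,345)],.02))
print("scene corner pix (90+270/3.3..)",cast(cs,[(90+18/3.3,170+455/3.3),(90+270/3.3,170+2/3.3)],.02))
print("shaker base px top", cast(c,[(330+250/2.5,120+130/2.5),(330+280/2.5,120+153/2.5),(330+325/2.5,120+135/2.5)],.02))
print("shaker scene", cast(cs,[(90+245/3.3,170+475/3.3),(90+315/3.3,170+430/3.3)],.02))
print("tongs", cast(c,[(330+35/2.5,120+510/2.5),(330+260/2.5,120+502/2.5),(330+260/2.5,120+535/2.5),(330+35/2.5,120+540/2.5)],.03))
E
```

```text
top cam [0.44287118 0.20340752 1.02683805]
scene cam [1.23355876 0.33792554 0.80085242]
edge [[505.18267018 155.        ]
 [514.9741053  340.        ]] 0.1501141064480494 [[ 0.74753486 -0.16592403  0.02      ]
 [ 0.37223133 -0.17868511  0.02      ]]
yaw 0.0339889286597209Traceback (most recent call last):
  File "<stdin>", line 6, in <module>
  File "h.py", line 38, in measure
    m,b=slate(c,roi); n,lab,st,_=cv2.connectedComponentsWithStats(m); i=1+np.argmax(st[1:,4]); m=(lab==i)
                                                                          ~~~~~~~~~^^^^^^^^^^
    return _wrapfunc(a, 'argmax', axis=axis, out=out, **kwds)
    return bound(*args, **kwds)
ValueError: attempt to get argmax of an empty sequence
```

```bash
sed -i 's/s.sum(2)<190/s.sum(2)<250/; s/s\[...,0\]-4)/s[...,0]-9)/' h.py
python3 - <<'E'
from h import *
np.set_printoptions(precision=4,suppress=True)
c=dict(np.load("top0.npz"))
e,s=edge_top(c);E=cast(c,e,.02); a,x,y=trol(E)
r,box,L,m=measure(c,None);print(r,box,"brass",L, "ang",np.arctan2(L[1][1],L[1][0]))
w=L[0];print("brass mid in trolley y",(w-a)@y,"corners",np.array([((q-a)@x,(q-a)@y) for q in box]))
cs=dict(np.load("scene0.npz"))
mm,b=slate(cs,(150,260,205,265));L2=brass_line(b,.03,cs);print("scene brass",L2)
print("trolley corners",cast(c,[(506,149),(514.5,345)],.02))
print("scene corner",cast(cs,[(90+18/3.3,170+455/3.3),(90+270/3.3,170+2/3.3)],.02))
print("shaker base px top", cast(c,[(330+250/2.5,120+130/2.5),(330+280/2.5,120+153/2.5),(330+325/2.5,120+135/2.5)],.02))
print("shaker scene", cast(cs,[(90+245/3.3,170+475/3.3),(90+315/3.3,170+430/3.3)],.02))
print("tongs", cast(c,[(330+35/2.5,120+510/2.5),(330+260/2.5,120+502/2.5),(330+260/2.5,120+535/2.5),(330+35/2.5,120+540/2.5)],.03))
E
```

```text
((557.2603149414062, -25.373855590820312), (111.93115234375, 162.4061737060547), 15.892731666564941) [[ 0.4812  0.0374]
 [ 0.5257 -0.1188]
 [ 0.6333 -0.0881]
 [ 0.5889  0.0681]] brass (array([ 0.564, -0.019]), array([ 0.3672, -0.9302]), np.float64(-0.08170620534480509), np.float64(0.08885208385737103)) ang -1.1948275129740147
brass mid in trolley y 0.15305811355279686 corners [[-0.2593  0.2123]
 [-0.2201  0.0546]
 [-0.1115  0.0816]
 [-0.1506  0.2392]]
scene brass (array([ 0.5572, -0.0164]), array([0.2601, 0.9656]), np.float64(-0.10127079253246636), np.float64(0.09389219901760643))
trolley corners [[ 0.7603 -0.1678  0.02  ]
 [ 0.3625 -0.1776  0.02  ]]
scene corner [[ 0.765  -0.1578  0.02  ]
 [ 0.369  -0.1738  0.02  ]]
shaker base px top [[ 0.7083 -0.0115  0.02  ]
 [ 0.6895 -0.036   0.02  ]
 [ 0.7055 -0.0729  0.02  ]]
shaker scene [[ 0.7511 -0.0313  0.02  ]
 [ 0.7143 -0.0054  0.02  ]]
tongs [[ 0.3951  0.1599  0.03  ]
 [ 0.406  -0.0171  0.03  ]
 [ 0.3803 -0.017   0.03  ]
 [ 0.3718  0.1595  0.03  ]]
```

```bash
sed -i 's/(s\[...,0\]>140)&(s\[...,1\]>90)/(s[...,0]>185)\&(s[...,1]>138)/' h.py
cat > m.py <<'E'
from h import *
np.set_printoptions(precision=4,suppress=True)
def report(c,cs,roi=(380,560,195,320),sroi=None):
    c0=dict(np.load("top0.npz")); e,s=edge_top(c0);E=cast(c0,e,.02); a,x,y=trol(E)
    a=a+x*((np.array([.5614,-.1727])-a)@x)
    yaw=np.arctan2(x[1],x[0])
    r,box,L,m=measure(c,None,roi); T=lambda q:np.array([(q-a)@x,(q-a)@y])
    print("rect",r,"corners T",[T(q).round(4).tolist() for q in box])
    ends=[T(L[0]+L[1]*s) for s in (L[2],L[3])]
    print("brass ends T",ends,"ang rel",np.arctan2(L[1][1],L[1][0])-yaw)
    return a,x,y,yaw,r,box,L
E
python3 - <<'E'
from m import *
c=dict(np.load("top0.npz"));cs=dict(np.load("scene0.npz"))
a,x,y,yaw,r,box,L=report(c,cs);print(a,yaw,L,box)
mm,b=slate(cs,(150,260,205,265));L2=brass_line(b,.03,cs);print("scene brass",L2,np.arctan2(L2[1][1],L2[1][0]))
E
```

```text
rect ((557.2627563476562, -25.326820373535156), (97.5447998046875, 147.474365234375), 15.984049797058105) corners T [[-0.0643, 0.2067], [-0.0286, 0.0636], [0.0661, 0.0873], [0.0303, 0.2303]]
brass ends T [array([-0.0389,  0.1104]), array([0.0545, 0.1335])] ang rel 0.24188409052855855
[ 0.5614 -0.1723] 0.0339889286597209 (array([ 0.5646, -0.0502]), array([0.9622, 0.2724]), np.float64(-0.0476514219149625), np.float64(0.048556465736129505)) [[ 0.4901  0.0321]
 [ 0.5307 -0.1096]
 [ 0.6245 -0.0828]
 [ 0.5838  0.059 ]]
scene brass (array([ 0.5663, -0.0472]), array([0.9616, 0.2746]), np.float64(-0.049853202128300654), np.float64(0.048556698818142945)) 0.2781709968009973
```

```bash
cat > mv.py <<'E'
from m import *
from workcell import *
from scipy.spatial.transform import Rotation as Ro
def ori(th,s):
    z=s*np.array([np.cos(th),np.sin(th),0]);y=np.array([0,0,-1.]);x=np.cross(y,z)
    return Ro.from_matrix(np.c_[x,y,z]).as_quat()
E
python3 - <<'E'
from mv import *
o=get_obs();print(Ro.from_quat(o["orientation"]).as_matrix())
th=.277;u=np.array([np.cos(th),np.sin(th)]);n=np.array([-u[1],u[0]])
rear=np.array([.565,-.049])+.1*n
p=rear+n*(.011+.025);print("rear",rear,"p",p)
for s in(1,-1):
    for z in (.12,.04): print(s,z,kinematics.solve_ik([*p,z],ori(th,s)))
    q=kinematics.solve_ik([.565,-.06,.04],ori(.034,s));print(q)
E
```

```text
[[ 0.9739 -0.0003  0.2268]
 [-0.2268 -0.0013  0.9739]
 [ 0.     -1.     -0.0013]]
rear [0.5377 0.0472] p [0.5278 0.0818]
1 0.12 [ 0.151   0.3762  1.9351 -0.      0.8303 -0.126 ]
1 0.04 [ 0.151   0.506   1.9711 -0.      0.6645 -0.126 ]
[-0.1084  0.5423  1.8962 -0.      0.7031 -0.1424]
-1 0.12 [ 0.151   0.3762  1.9351 -0.      0.8303  3.0156]
-1 0.04 [ 0.151   0.506   1.9711 -0.      0.6645  3.0156]
[-0.1084  0.5423  1.8962 -0.      0.7031  2.9992]
```

Run:
```python
from mv import *
th=.277;p=np.array([.5278,.0818])
bot.reach([*p,.28],ori(th,1))
hand.move_gripper(.055,40)
bot.servo_line([*p,.055],velocity=.12)
f0=get_obs()["wrist_force"].copy();print(f0)
z=.055
while z>.030:
    z-=.0015; bot.servo_line([*p,z],velocity=.03); f=get_obs()["wrist_force"]-f0
    if abs(f[2])>2.5: break
print(z,f,get_obs()["position"],get_obs()["time_s"],get_obs()["gripper_width"])
zc=get_obs()["position"][2]
bot.servo_line([*p,z+.004],velocity=.03)
print(get_obs()["position"],get_obs()["wrist_force"]-f0)
for n in("scene","top"):
    c=vision.read_camera(n); cv2.imwrite(f"pics/{n}1.png",c["frame"][:,:,::-1]); np.savez(f"{n}1.npz",**c)
```

```text
[ 0.6773 -0.1786  0.2951]
0.03249999999999998 [-2.5004 -0.5443  8.3936] [0.528  0.0818 0.0331] 8.6167 0.05499637643334874
[0.528  0.0818 0.0367] [-0.2606  0.6704 -1.0182]
```

View pics/scene1.png

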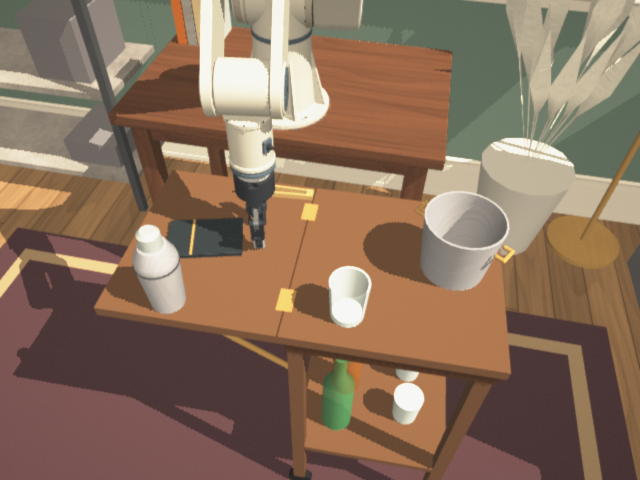

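View pics/top1.png

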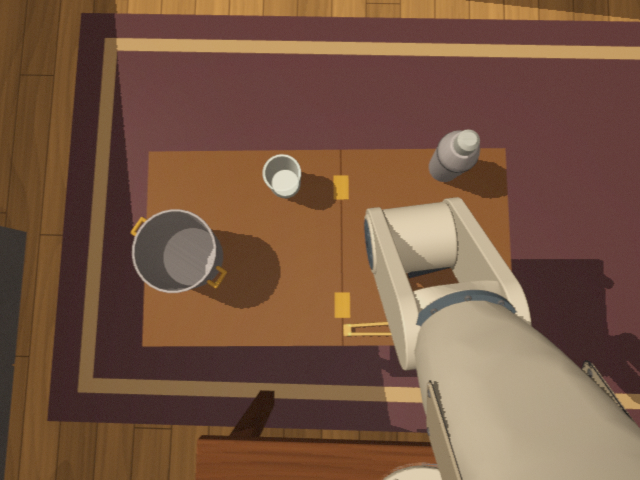

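Run:
```python
from mv import *
a=np.array([.5614,-.1723]);yaw=.034;x=np.array([np.cos(yaw),np.sin(yaw)]);y=np.array([-x[1],x[0]])
z=.0365
rear=np.array([.5377,.0472]);P=np.array([(rear-a)@x,(rear-a)@y]);ph=.243
def go(P,ph,v):
    n=np.array([-np.sin(ph),np.cos(ph)]);G=P+n*.011;w=a+G[0]*x+G[1]*y
    bot.servo_line([*w,z],ori(yaw+ph,1),velocity=v)
f0=get_obs()["wrist_force"].copy();t=get_obs()["time_s"]
n=np.array([-np.sin(ph),np.cos(ph)]);go(P+n*.004,ph,.05)
N=8;end=.110;ds=(P[1]-end)/N/np.mean(np.cos(np.linspace(0,ph,9)))
for i in range(N):
    pm=ph-.243/N/2;P=P-ds*np.array([-np.sin(pm),np.cos(pm)]);ph-=.243/N
    go(P,ph,.05); o=get_obs();print(P,round(ph,3),o["wrist_force"]-f0,o["position"],round(o["time_s"]-t,2))
c=vision.read_camera("scene"); cv2.imwrite("pics/scene2.png",c["frame"][:,:,::-1]); np.savez("scene2.npz",**c)
print(get_obs()["time_s"])
```

```text
[-0.0131  0.2066] 0.213 [-0.0504 -0.5175  0.0005] [0.5387 0.044  0.0365] 1.07
[-0.0104  0.193 ] 0.182 [ 1.288   0.4816 -0.7646] [0.5423 0.0305 0.0365] 1.5
[-0.008   0.1793] 0.152 [-0.5255 -0.5985  0.1425] [0.5453 0.0169 0.0365] 1.93
[-0.0061  0.1655] 0.122 [-0.0749  0.4717 -0.0832] [0.548  0.0033 0.0365] 2.35
[-0.0047  0.1516] 0.091 [-0.3908 -0.1287  0.0573] [ 0.5503 -0.0105  0.0365] 2.78
[-0.0036  0.1377] 0.061 [-1.1396 -0.6056  0.7171] [ 0.5521 -0.0243  0.0365] 3.2
[-0.003   0.1238] 0.03 [ 0.28   -0.2761  1.2744] [ 0.5535 -0.0381  0.0365] 3.62
[-0.0028  0.1099] 0.0 [-0.2794  0.9212  0.1384] [ 0.5546 -0.052   0.0365] 4.05
13.1
```

View pics/scene2.png

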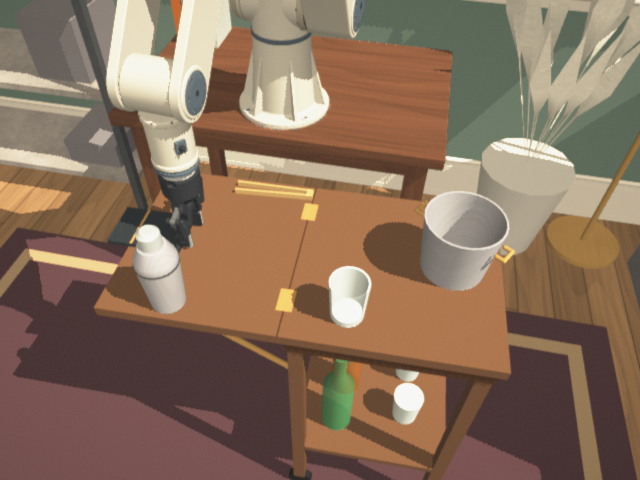

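Run:
```python
from mv import *
p=get_obs()["position"].copy(); yv=np.array([-.034,1,0])
bot.servo_line(p+yv*.012,velocity=.06); bot.servo_line(p+yv*.012+[0,0,.14],velocity=.25)
q=get_obs()["joint_pos"].copy();q[0]=.55;bot.goto_joints(q)
for n in("scene","top"):
    c=vision.read_camera(n); cv2.imwrite(f"pics/{n}3.png",c["frame"][:,:,::-1]); np.savez(f"{n}3.npz",**c)
print(get_obs()["time_s"])
report(c,None,(400,580,150,320))
e,s=edge_top(c,[*range(185,215),*range(285,336)]);print(e,s,cast(c,e,.02))
f=c["frame"][...,::-1];cv2.imwrite("pics/topz3.png",cv2.resize(f[130:350,400:590],None,fx=2.7,fy=2.7,interpolation=2))
```

```text
15.5333
rect ((558.3978881835938, -140.03216552734375), (98.51224517822266, 149.91854858398438), 1.4092882871627808) corners T [[-0.0504, 0.1077], [-0.0518, -0.0422], [0.0467, -0.0431], [0.0481, 0.1068]]
brass ends T [array([-0.0494,  0.0066]), array([0.0451, 0.0065])] ang rel -0.0015799270483189548
[[505.3758 155.    ]
 [514.752  340.    ]] 0.24997703349678868 [[ 0.7475 -0.1663  0.02  ]
 [ 0.3722 -0.1782  0.02  ]]
```

View pics/topz3.png

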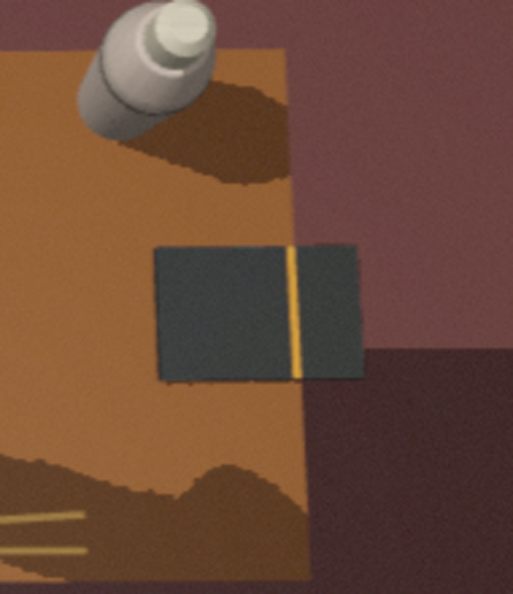

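View pics/scene3.png

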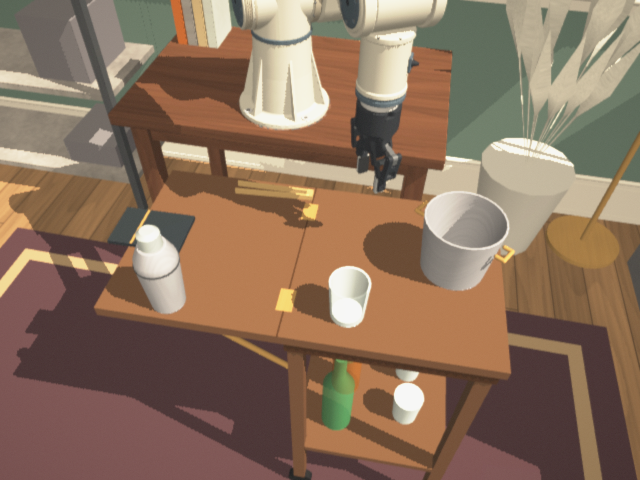

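```bash
cat > e.py <<'E'
from m import *
def edge_ref(c,rows):
    e,_=edge_top(c,rows);k=np.polyfit(e[:,1],e[:,0],1);P=[]
    f=c["frame"].astype(float)[...,0]
    for y in rows:
        xe=np.polyval(k,y);xi=int(round(xe));i=f[y,xi-7:xi-2].mean();o=f[y,xi+3:xi+8].mean()
        if i-o<18: continue
        # area method: edge x so that the integral matches
        seg=f[y,xi-2:xi+3]; P.append((xi-2.5+((seg-o)/(i-o)).sum(),y))
    P=np.array(P)
    for _ in range(4):
        k=np.polyfit(P[:,1],P[:,0],1);r=P[:,0]-np.polyval(k,P[:,1]);P=P[abs(r)<max(.3,2*r.std())]
    return np.array([(np.polyval(k,y),y) for y in (155,340)]),r.std(),len(P)
def brass_ref(c,roi):
    m,b=slate(c,roi);ys=np.where(b.any(1))[0];f=c["frame"].astype(float)[...,0];P=[]
    for y in ys[2:-2]:
        x0=int(round(np.where(b[y])[0].mean()));w=np.clip(f[y,x0-4:x0+5]-82,0,None);P.append(((w*np.arange(x0-4,x0+5)).sum()/w.sum(),y))
    P=np.array(P);k=np.polyfit(P[:,1],P[:,0],1)
    return np.array([(np.polyval(k,y),y) for y in (ys[0]-.5,ys[-1]+.5)]),(P[:,0]-np.polyval(k,P[:,1])).std()
def gap(c,roi=(400,580,150,320)):
    c0=dict(np.load("top0.npz"));out=[]
    for nm,cc,rows in(("t0",c0,[*range(215,260),*range(268,336)]),("now",c,[*range(200,216),*range(275,310)])):
        e,s,n=edge_ref(cc,rows);a,x,y=trol(cast(cc,e,.02));b,sb=brass_ref(c,roi);B=cast(c,b,.03)[:,:2]
        print(nm,e.round(2).tolist(),round(s,2),n,"yaw",round(float(np.arctan2(x[1],x[0])),4),"brass px",b.round(2).tolist(),"gaps mm",((B-a)@y*1000).round(2),"B",B)
E
python3 - <<'E'
from e import *
gap(dict(np.load("top3.npz")))
f=cv2.imread("pics/scene3.png");cv2.imwrite("pics/scz3.png",cv2.resize(f[165:325,90:260],None,fx=3.7,fy=3.7,interpolation=2)[:600])
E
```

```text
t0 [[505.27, 155.0], [514.59, 340.0]] 0.09 113 yaw 0.0315 brass px [[507.21, 221.5], [509.63, 269.5]] gaps mm [6.59 6.55] B [[ 0.6073 -0.1639]
 [ 0.5108 -0.167 ]]
now [[505.22, 155.0], [514.61, 340.0]] 0.08 51 yaw 0.0319 brass px [[507.21, 221.5], [509.63, 269.5]] gaps mm [6.53 6.53] B [[ 0.6073 -0.1639]
 [ 0.5108 -0.167 ]]
```

View pics/scz3.png

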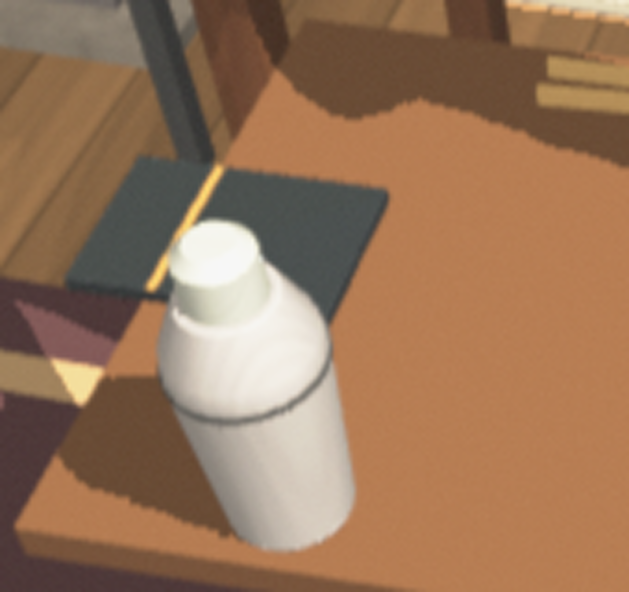

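Run:
```python
from mv import *
from e import gap
cs=dict(np.load("scene3.npz"));g=lambda u,v:(90+u/3.7-.5,165+v/3.7-.5)
a,x,y=trol(cast(cs,[g(302,24),g(18,524)],.02));print("scene gaps mm",(cast(cs,[g(220,168),g(151,288)],.03)[:,:2]-a)@y*1000)
p=np.array([.5546,-.0520,.0365]);yv=np.array([-.032,1,0]);O=ori(.0335,1)
q=kinematics.solve_ik(p+yv*.014+[0,0,.14],O)
bot.goto_joints(q)
bot.servo_line(p+yv*.014,O,velocity=.15)
bot.servo_line(p+yv*.001,O,velocity=.05)
bot.servo_line(p-yv*.0064,O,velocity=.02)
o=get_obs();print(o["position"],o["wrist_force"])
p=o["position"].copy()
bot.servo_line(p+yv*.012,velocity=.06); bot.servo_line(p+yv*.012+[0,0,.14],velocity=.25)
q=get_obs()["joint_pos"].copy();q[0]=.55;bot.goto_joints(q)
for n in("scene","top"):
    c=vision.read_camera(n); cv2.imwrite(f"pics/{n}4.png",c["frame"][:,:,::-1]); np.savez(f"{n}4.npz",**c)
print(get_obs()["time_s"]);gap(c)
f=c["frame"][...,::-1];cv2.imwrite("pics/topz4.png",cv2.resize(f[130:350,400:590],None,fx=2.7,fy=2.7,interpolation=2))
f=cv2.imread("pics/scene4.png");cv2.imwrite("pics/scz4.png",cv2.resize(f[165:325,90:260],None,fx=3.7,fy=3.7,interpolation=2)[:600])
```

```text
scene gaps mm [6.073  5.6367]
[ 0.5548 -0.0586  0.0365] [-0.1352  0.3166 -0.1103]
21.2917
t0 [[505.27, 155.0], [514.59, 340.0]] 0.09 113 yaw 0.0315 brass px [[510.12, 221.5], [512.62, 269.5]] gaps mm [0.76 0.64] B [[ 0.6074 -0.1698]
 [ 0.5109 -0.1729]]
now [[505.3, 155.0], [514.56, 340.0]] 0.07 51 yaw 0.0312 brass px [[510.12, 221.5], [512.62, 269.5]] gaps mm [0.78 0.63] B [[ 0.6074 -0.1698]
 [ 0.5109 -0.1729]]
```

View pics/topz4.png

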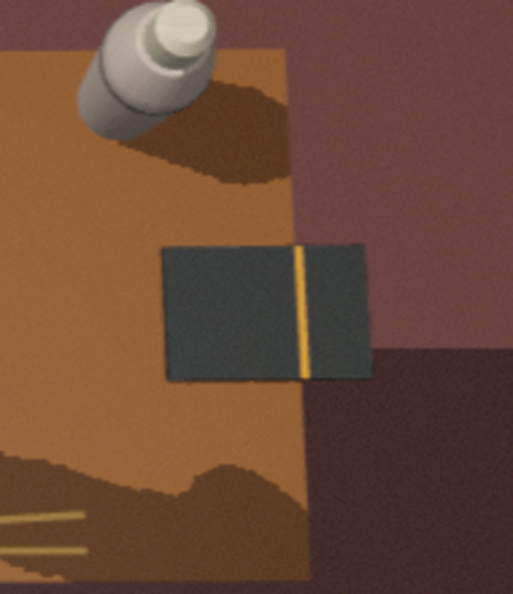

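View pics/scz4.png

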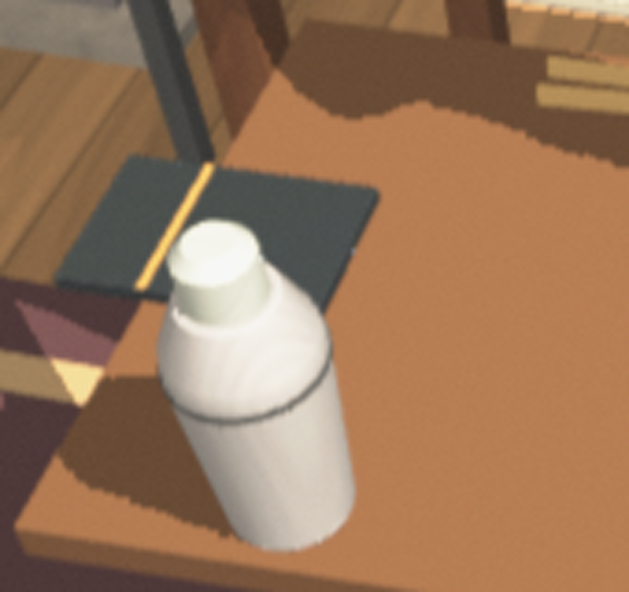

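Top view: the brass line (510.1,221.5)–(512.6,269.5) is 0.7 mm short of the edge and parallel to it. The coarse scene estimate puts it at about 0. I'll make one last nudge of about 0.5 mm.

Run:
```python
from mv import *
from e import gap
p=np.array([.5546,-.0520,.0365])-np.array([-.032,1,0])*.0064;yv=np.array([-.032,1,0]);O=ori(.0335,1)
bot.goto_joints(kinematics.solve_ik(p+yv*.014+[0,0,.14],O))
bot.servo_line(p+yv*.014,O,velocity=.15)
bot.servo_line(p+yv*.001,O,velocity=.05)
bot.servo_line(p-yv*.0005,O,velocity=.01)
p=get_obs()["position"].copy();print(p)
bot.servo_line(p+yv*.012,velocity=.06); bot.servo_line(p+yv*.012+[0,0,.14],velocity=.25)
q=get_obs()["joint_pos"].copy();q[0]=.55;bot.goto_joints(q)
for n in("scene","top"):
    c=vision.read_camera(n); cv2.imwrite(f"pics/{n}5.png",c["frame"][:,:,::-1]); np.savez(f"{n}5.npz",**c)
print(get_obs()["time_s"]);gap(c)
```

```text
[ 0.5548 -0.0589  0.0365]
26.85
t0 [[505.27, 155.0], [514.59, 340.0]] 0.09 113 yaw 0.0315 brass px [[510.3, 221.5], [512.81, 269.5]] gaps mm [0.41 0.26] B [[ 0.6074 -0.1701]
 [ 0.5109 -0.1733]]
now [[505.24, 155.0], [514.57, 340.0]] 0.07 51 yaw 0.0315 brass px [[510.3, 221.5], [512.81, 269.5]] gaps mm [0.35 0.2 ] B [[ 0.6074 -0.1701]
 [ 0.5109 -0.1733]]
```

View pics/top5.png

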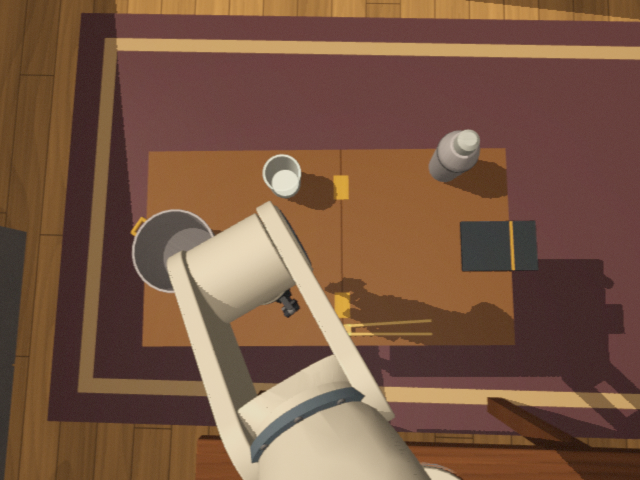

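The slate lies flat with its brass line on the edge at column ~511. The shaker, tumbler, bucket and tongs look unmoved, and the gripper is clear of everything.

```bash
python3 -c "
from workcell import *
hand_in()"
```

```text
the job is handed in; nothing more can be done
```

The slate is pushed out, with its brass line over the flap's free edge along its whole length, and the job is handed in at about 27 s of the 51 s allowed.

- **How:** I pushed on the slate's inner end with both fingertips, turning it square to the trolley on the way. I then closed the remaining gap with two short pushes, about 6 mm and then 0.4 mm, looking from the top camera before each one.
- **Line position:** in the last top-camera check the two ends of the line were about 0.2 and 0.4 mm inside the edge, so the line is parallel to it. The scene camera read about 0.7 mm further out before the last two pushes. By that reading the line would now be a few tenths of a millimetre past the edge. I did not re-measure it there at the end; the camera calibration is only good to about 2 mm.
- **Everything else:** the slate lies flat. By eye in the last top picture, the tumbler, shaker and tongs are where they started. The arm partly hides the bucket there, but what shows of it has not moved. The gripper was raised clear of everything at hand-in, and I saw no high forces.

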